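# Load the tube mixer's carousel and wind its timer

### The arm

A 6-joint arm with a two-finger parallel gripper is mounted at the origin on the work surface. World frame = base frame: x ahead of the robot, y to its left, z up, the work surface at z = 0. Lengths are in m, angles in rad, forces in N, time in s.
With the tool pointing down it reaches from about 0.375 to 0.975 m from the base axis. Payload 3.8 kg.
Tool frame: the origin (TCP) lies midway between the tips of the shut fingers; the grasp point (between the pads) lies 19 mm behind it; x points along the fingers, y is the direction in which the jaws open and shut, and the axes are right-handed (so a half turn about x gives the same grasp; the last joint's range is limited). The gripper opens to 88 mm and grips with 3 to 60 N. Pads are 18 mm wide; open, the fingers measure 123 mm over their backs; the gripper's body (75 mm by 187 mm) begins 45 mm behind the grasp point.
Start: joints at [-1.28, 0.264, 1.604, -0, 1.274, -0.037], TCP at [0.217, -0.639, 0.239] pointing down, gripper open.
Joint ranges: [-2.63, 2.63], [-0.94, 2.18], [0.31, 2.57], [-1.31, 4.45], [0, 2.66], [-2.55, 2.55]. Speed limits (rad/s): [2.57, 2.57, 3.14, 3.14, 3.14, 3.14].

### API

Orientations are given as a rotation vector (axis times angle).
In Python, from cell import manip, inverse_kinematics, cams, order gives the robot as it stands. Calls block until the motion is done:
- manip.move_pose(position, orientation): joint-space move of the TCP to a pose.
- manip.move_linear(position, rate=0.15, rot=None): straight line of the TCP; rot=None keeps the orientation; rate is the mean speed in m/s.
- manip.set_joints(angles): joint-space move.
- manip.set_gripper(opening, force=None): finger opening in m; force is the grip in N (None keeps the last); returns when the fingers have stopped.
- manip.dwell(seconds).
- inverse_kinematics(position, orientation): joint angles nearest the present ones, or None.
- manip.state(): the state.
- cams.capture(name): name is "scene" or "top"; returns a dict with "image" (420x560x3 uint8, blue, green, red), "z_map" (420x560 float32, m along the optical axis (not along the pixel's ray), 0 where there is no reading), "intrinsics" (3x3 intrinsics, pixels), "position" and "orientation" of the camera in the world. Camera axes: x right, y down, z forward; pixel columns grow to the right and rows downward; lengths in m; the calibration is good to about 2 mm. A picture is of the moment at which its call begins.
A pose or a line that the arm cannot do raises manip.IKError and nothing moves.
- order.close_job(): hands the job in, once; it reports no verdict.
The state is a dict: "clock": time; "joint_pos": joint angles; "joint_velocities": joint speeds; "tau": joint torques, N m; "tool_pos": TCP position; "tcp_rot": TCP orientation; "contact_force": force on the tool from outside, world axes, zero at the start; "moment": the same for the moment, N m; "gripper_width": finger opening in m.
Only numpy, scipy, OpenCV 4.12 (cv2) and the standard library are available. Lean on these libraries where they do the work, as an engineer would, in place of code of your own. Each camera call takes 0.05 s, during which the arm holds its last target.

### The job

Load the tube mixer: take the steel clamp collar off its spindle, thread the grey tube guide rings on the bench down the spindle, hub up and each fully home, the widest at the bottom and the narrowest on top, then put the collar back on, fully down on the top ring. Last of all, wind the timer's black key clockwise, turn by turn, right up to its stop. Do not knock the other things on the bench about.

Things in the scene. Friction and masses are not known exactly. Their poses are not given: they have to be found in the camera images.
- mixer: tube mixer, a white box bolted to the bench, 190 mm along its x, 310 mm along its y, its deck 55 mm above the bench; origin at the centre of its underside, -x its front edge. The spindle stands 72 mm from the centre towards +y, the timer 85 mm towards -y and 5 mm towards -x. Its place and yaw differ from start to start
- spindle_foot (a point): point on the axis of the mixer's upright steel spindle, at the top of the round aluminium drive plate (144 mm across) on which the lowest ring rests, 61 mm above the bench. The spindle is 14 mm thick and stands 78 mm above this point, the top 8 mm tapering to 7 mm. Axes as the mixer's
- spindle_tip (a point): the top of the spindle, 78 mm above spindle_foot
- timer_key (a joint): angle of the black winged key of the spring-wound timer, rad: 0 unwound, 4.4 wound up against its stop, growing clockwise seen from above. Starts from 0 to 0.9. It turns against spring and friction, 0.12 N m unwound to 0.2 N m fully wound, and stays where it is let go; one grasp cannot wind it fully
- key_grip (a point): centre of the key's grip, on its upright axis, 79 mm above the bench. The grip is an upright bar 54 mm long (along this point's x, +x being the end with the white pointer line) and 12 mm thick (y), from 64 to 91 mm above the bench, on a 58 mm round skirt; the point turns with the key. On the scale round it the two long thick white marks show unwound and fully wound
- ring_130_c (a point): centre (half-way up) of the 130 mm wide tube guide ring, the widest; z is its axis, hub up. Grey plastic: a flat flange 5 mm thick with eight dark holes, on it a round hub 40 mm across that rises to 20 mm above the underside; bore 18 mm. Starts flat on the bench, hub up, this point 10 mm above the bench; rings stack at 20 mm pitch. 60 to 150 g. Absent (None) at times: two or three of the four are there
- ring_112_c (a point): centre (half-way up) of the 112 mm wide tube guide ring, the second widest; z is its axis, hub up. Grey plastic: a flat flange 5 mm thick with eight dark holes, on it a round hub 40 mm across that rises to 20 mm above the underside; bore 18 mm. Starts flat on the bench, hub up, this point 10 mm above the bench; rings stack at 20 mm pitch. 60 to 150 g. Absent (None) at times: two or three of the four are there
- ring_94_c (a point): centre (half-way up) of the 94 mm wide tube guide ring, the third widest; z is its axis, hub up. Grey plastic: a flat flange 5 mm thick with eight dark holes, on it a round hub 40 mm across that rises to 20 mm above the underside; bore 18 mm. Starts flat on the bench, hub up, this point 10 mm above the bench; rings stack at 20 mm pitch. 60 to 150 g. Absent (None) at times: two or three of the four are there
- ring_76_c (a point): centre (half-way up) of the 76 mm wide tube guide ring, the narrowest; z is its axis, hub up. Grey plastic: a flat flange 5 mm thick with eight dark holes, on it a round hub 40 mm across that rises to 20 mm above the underside; bore 18 mm. Starts flat on the bench, hub up, this point 10 mm above the bench; rings stack at 20 mm pitch. 60 to 150 g. Absent (None) at times: two or three of the four are there
- collar_c (a point): centre (half-way up) of the steel clamp collar, a plain knurled ring 40 mm across, 24 mm high, bore 18 mm, 220 g; z is its axis (either way up is right). It starts on the spindle, resting on the drive plate
- bottle: bystander: clear glass reagent bottle with a blue cap, 80 mm across, 165 mm high; origin at the centre of its underside. Leave it where it is
- tube_rack: bystander: white rack of small capped tubes, 200 x 75 x 56 mm; origin at the centre of its underside. Leave it where it is
- petri_dish: bystander: small lidded dish, 58 mm across, 16 mm high, with a yellowish filling; origin at the centre of its underside. Leave it where it is
- tape_roll: bystander: roll of paper tape, 92 mm across, 19 mm high (not a guide ring); origin at the centre of its underside. Leave it where it is
- beaker: bystander: glass beaker, 72 mm across, 90 mm high; origin at the centre of its underside. Leave it where it is
- marker: bystander: marker pen lying flat, 130 mm long, 17 mm thick; origin at the centre of its underside. Leave it where it is
Not all that is in view belongs to the job. Of the things shaped like the part that bears collar_c, the bare steel one is meant.

How it is judged:
On the way, in this order (a step that is already met when the one before it is completed fails the run):
1. all the guide rings that are there are on the spindle, hub up and home, the wider below the narrower (horizontal distance between each of ring_130_c, ring_112_c, ring_94_c, ring_76_c and spindle_foot below 0.004 m and angle between each of ring_130_c, ring_112_c, ring_94_c, ring_76_c's own z axis and vertical below 0.08 rad and z of ring_130_c in the frame of spindle_foot between 0.005 and 0.0125 m and z of each of ring_112_c, ring_94_c, ring_76_c in the frame of spindle_foot above 0.005 m and z of each of ring_112_c, ring_94_c, ring_76_c in the frame of ring_130_c above 0.015 m and (z of ring_112_c in the frame of spindle_foot below 0.0125 m or z of ring_112_c in the frame of ring_130_c below 0.0225 m) and z of each of ring_94_c, ring_76_c in the frame of ring_112_c above 0.015 m and (z of ring_94_c in the frame of spindle_foot below 0.0125 m or z of ring_94_c in the frame of ring_130_c below 0.0225 m or z of ring_94_c in the frame of ring_112_c below 0.0225 m) and z of ring_76_c in the frame of ring_94_c above 0.015 m and (z of ring_76_c in the frame of spindle_foot below 0.0125 m or z of ring_76_c in the frame of ring_130_c below 0.0225 m or z of ring_76_c in the frame of ring_112_c below 0.0225 m or z of ring_76_c in the frame of ring_94_c below 0.0225 m)), for 0.2 s.
2. the clamp collar is back on the spindle, down on the top ring (all of step 1 and horizontal distance between collar_c and spindle_foot below 0.004 m and angle between collar_c's own z axis and vertical below 0.08 rad and z of collar_c in the frame of ring_130_c above 0.017 m and z of collar_c in the frame of ring_112_c above 0.017 m and z of collar_c in the frame of ring_94_c above 0.017 m and z of collar_c in the frame of ring_76_c above 0.017 m and (z of collar_c in the frame of ring_130_c below 0.0245 m or z of collar_c in the frame of ring_112_c below 0.0245 m or z of collar_c in the frame of ring_94_c below 0.0245 m or z of collar_c in the frame of ring_76_c below 0.0245 m)), for 0.2 s.
3. the timer is wound to its stop (value of joint timer_key above 4.1 rad), for 0.2 s.
At the end, for the whole second after the job is handed in: Every ring present is on the spindle, hub up (within 4 mm of its axis, tilt below 0.08 rad), wider below narrower, each within 2.5 mm of resting on what is below; the collar likewise on the top ring; the key above 4.1 rad (stop 4.4); all at rest (all of step 2 and linear speed of each of ring_130, ring_112, ring_94, ring_76, collar below 0.02 m/s and value of joint timer_key above 4.1 rad); the robot touches nothing.
It fails at once if one of the bystanders is knocked more than 6 cm away (distance of any of bottle, tube_rack, petri_dish, tape_roll, beaker, marker from where it was at the start of the episode above 0.06 m).
It fails at once if the bottle or the beaker is knocked over (angle between any of bottle, beaker's own z axis and vertical above 0.7 rad).
Of ring_130, ring_112, ring_94, ring_76 only 2 to 3 are there at a start; the rules pass over those that are not, and their reading is None.
At some moment in a run one of ring_130, ring_112, ring_94, ring_76 may be knocked a few centimetres aside while the robot is not near it.
Once in a run the grip may slacken for a moment while it holds something.
It also fails if it takes over 210 s, if anything falls off the work surface, if the arm or the gripper's body presses on something with over 40 N, if the wrist force passes 120 N, or if a joint passes its speed limit or range.

## Working session

There is one attempt and no reset: what is moved stays moved. The work goes in short steps, each a Python script; the robot and the scene stay as the last script left them, time stands still between calls to the robot, and variables do not carry over. Pictures are saved under pics/ and viewed, and the job is handed in when it is done.

```bash
ls; mkdir -p pics; python3 - <<'E'
from cell import manip,cams
import cv2,numpy as np
for n in("scene","top"):
    c=cams.capture(n);cv2.imwrite(f"pics/{n}0.png",c["image"]);np.set_printoptions(precision=4,suppress=True)
    print(n,c["intrinsics"],c["position"],c["orientation"],(c["z_map"]>0).mean())
print(manip.state())
E
```

```text
pics
scene [[534.2337   0.     284.7705]
 [  0.     534.2337 210.9855]
 [  0.       0.       1.    ]] [1.2514 0.4798 1.4193] [-1.277  -2.4949  0.7353] 0.9957780612244898
top [[440.5896   0.     279.0262]
 [  0.     440.5896 220.1278]
 [  0.       0.       1.    ]] [ 0.4753 -0.0205  1.3705] [-2.1683  2.1935 -0.0749] 0.9959821428571428
{'clock': 0.1, 'joint_pos': array([-1.2799,  0.2647,  1.6052, -0.    ,  1.2737, -0.0369]), 'joint_velocities': array([-0.0014, -0.0031, -0.0029, -0.0015, -0.0012,  0.0013]), 'tau': array([  0.0002, -50.3618, -35.8072,   0.073 ,   0.0232,  -0.0001]), 'tool_pos': array([ 0.2171, -0.6385,  0.2375]), 'tcp_rot': array([ 2.0445,  0.3402, -2.0451]), 'contact_force': array([-0.452 , -0.1557, -0.1273]), 'moment': array([-0.0194,  0.0141,  0.0048]), 'gripper_width': 0.08810287049298543}
```

View pics/scene0.png

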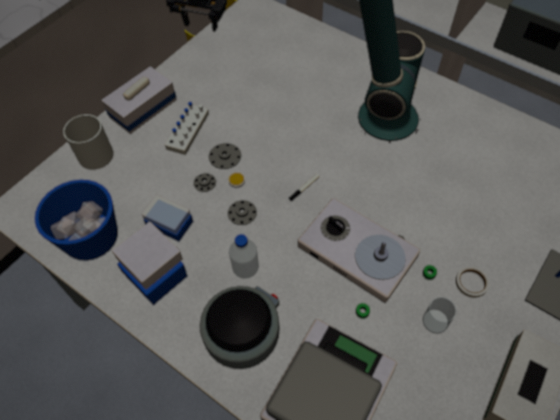

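View pics/top0.png

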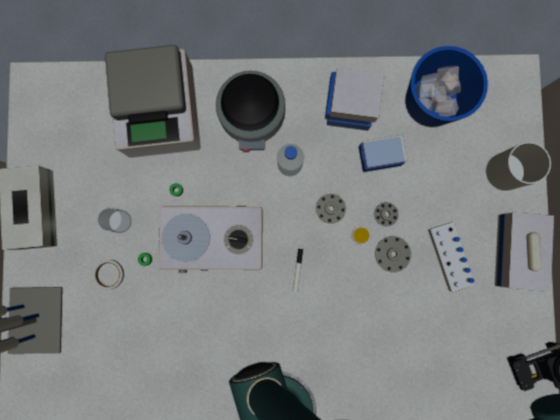

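```bash
cat > h.py <<'E'
from cell import manip,cams,inverse_kinematics,order
import cv2,numpy as np
from scipy.spatial.transform import Rotation as R
np.set_printoptions(precision=4,suppress=True)
def ray(c,uv,z):
    K=c["intrinsics"];uv=np.atleast_2d(np.asarray(uv,float))
    d=np.c_[uv,np.ones(len(uv))]@np.linalg.inv(K).T@R.from_rotvec(c["orientation"]).as_matrix().T
    o=np.asarray(c["position"]);return o+d*((z-o[2])/d[:,2])[:,None]
def proj(c,p):
    p=np.atleast_2d(p);q=(p-c["position"])@R.from_rotvec(c["orientation"]).as_matrix()
    q=q@c["intrinsics"].T;return q[:,:2]/q[:,2:]
def cloud(c):
    z=c["z_map"];h,w=z.shape;u,v=np.meshgrid(np.arange(w),np.arange(h))
    p=np.stack([u,v,np.ones_like(u)],-1)@np.linalg.inv(c["intrinsics"]).T*z[...,None]
    return p@R.from_rotvec(c["orientation"]).as_matrix().T+c["position"]
def crop(c,u0,v0,u1,v1,s,name):
    cv2.imwrite(name,cv2.resize(c["image"][v0:v1,u0:u1],None,fx=s,fy=s,interpolation=cv2.INTER_CUBIC))
E
python3 - <<'E'
from h import *
t=cams.capture("top");s=cams.capture("scene")
crop(t,90,170,280,290,4,"pics/t_mix.png")
crop(t,280,180,480,300,4,"pics/t_ring.png")
crop(s,280,190,470,330,4,"pics/s_mix.png")
crop(s,180,130,330,290,3,"pics/s_ring.png")
for c in(t,s):
    P=cloud(c);m=P[...,2]
    print(np.percentile(m[:, :],[5,25,50,75]))
P=cloud(t)
for u,v in((331,208),(386,213),(392,253),(331+6,208),(184,237),(200,250),(176,230),(225,250),(238,238),(361,235)):print(u,v,P[v,u])
E
```

```text
[-0.7524 -0.0029  0.0005  0.0058]
[-0.7505 -0.0038  0.0011  0.031 ]
331 208 [ 0.6133 -0.1762 -0.0001]
386 213 [ 0.5957 -0.3477 -0.0019]
392 253 [ 0.471  -0.3616  0.0023]
337 208 [ 0.6111 -0.1925  0.0192]
184 237 [0.5236 0.2578 0.1141]
200 250 [0.4865 0.2227 0.0563]
176 230 [0.5467 0.2933 0.062 ]
225 250 [0.4857 0.1485 0.0538]
238 238 [0.5199 0.1062 0.088 ]
361 235 [ 0.5274 -0.2654  0.0124]
```

View pics/t_mix.png

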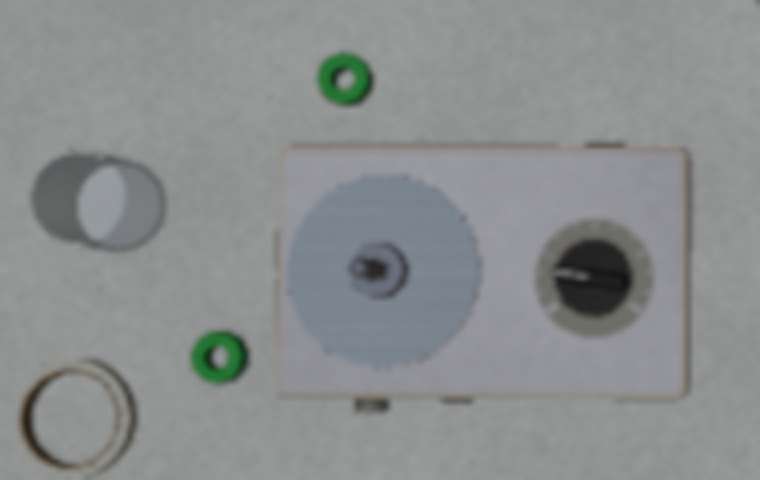

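View pics/t_ring.png

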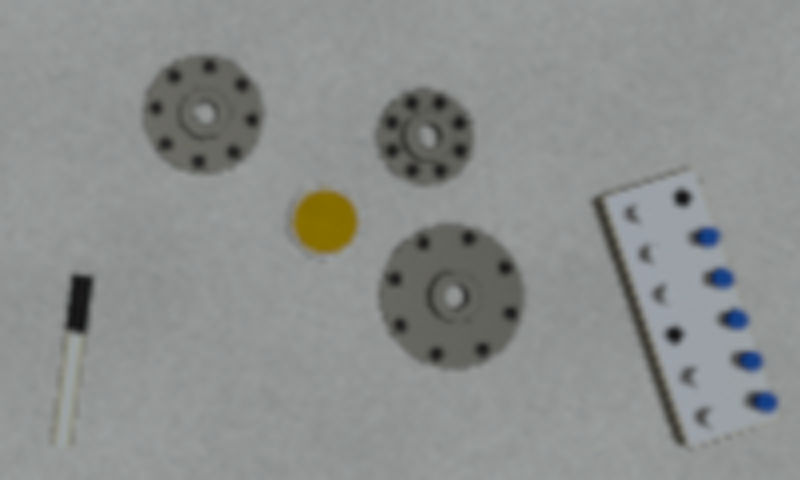

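View pics/s_mix.png

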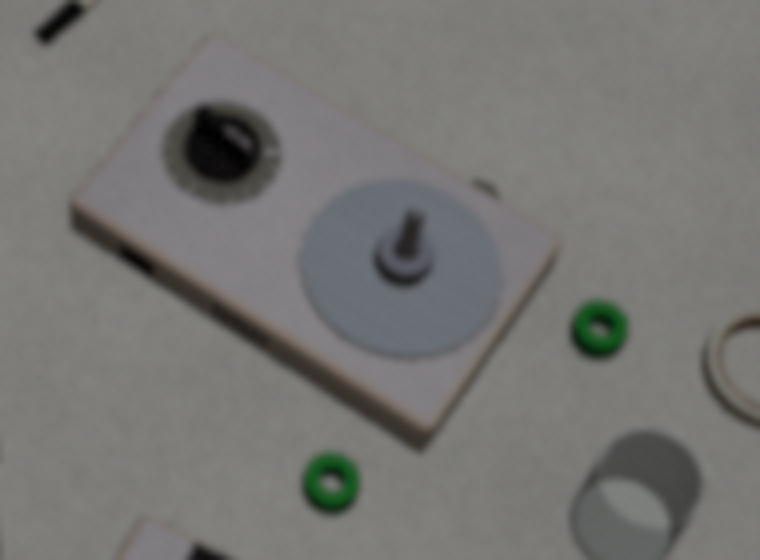

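View pics/s_ring.png

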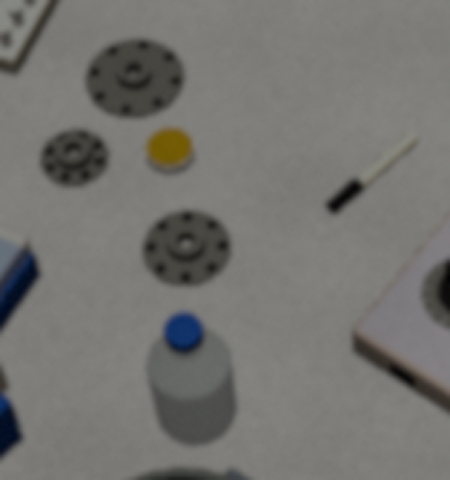

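```bash
cat >> h.py <<'E'
def circ(c,guess,z,rad,name=None,kind="dark"):
    """ellipse of outline: boundary pixels -> plane z -> circle LSQ with fixed radius"""
    im=cv2.GaussianBlur(c["image"],(3,3),0).astype(float)
    g=np.r_[guess,z] if len(guess)==2 else np.asarray(guess)
    cen=np.array(g[:2],float);pts=[]
    gray=im.mean(2) if kind!="blue" else im[...,0]-im[...,2]
    gray=cv2.resize(gray,None,fx=1,fy=1).astype(np.float32)
    from scipy.ndimage import map_coordinates
    from scipy.optimize import least_squares
    for it in range(3):
        pts=[]
        rr=np.linspace(-.012,.012,49)
        for a in np.linspace(0,2*np.pi,120,endpoint=False):
            w=np.c_[cen[0]+(rad+rr)*np.cos(a),cen[1]+(rad+rr)*np.sin(a),np.full(49,z)]
            p=proj(c,w);v=map_coordinates(gray,[p[:,1],p[:,0]],order=1)
            d=np.gradient(v);i=np.argmax(d if kind=="dark" else -d)
            if 2<i<46: pts.append(w[i,:2])
        pts=np.array(pts)
        f=least_squares(lambda x:np.hypot(*(pts-x).T)-rad,cen,loss="soft_l1",f_scale=.001)
        cen=f.x
    return cen,np.median(np.abs(f.fun)),len(pts)
RG={112:.056,94:.047,76:.038}
E
python3 - <<'E'
from h import *
t=cams.capture("top");s=cams.capture("scene")
G={112:(392,253),94:(331,208),76:(386,213)}
for k,uv in G.items():
    g=ray(t,uv,.005)[0,:2]
    for c in(t,s):print(k,circ(c,g,.005,RG[k]))
for nm,uv,z,r,k in(("plate",(185,237),.061,.072,"blue"),):
    g=ray(t,uv,z)[0,:2]
    for c in(t,s):print(nm,circ(c,g,z,r,k))
# dial: skirt dark
for z in(.064,.0):
  g=ray(t,(238,239),.06)[0,:2]
for r in(.029,):
    for c in(t,s):print("skirt",circ(c,g,.062,r))
# petri, spindle tip
print("tip", ray(t,(181.8,237),.139), ray(s,(383,243),.139))
# box corners top/scene
for c,uvs in((t,[(160,207),(262.5,207.5),(262,269),(159.5,269)]),(s,[(334,200.5),(418,251),(386,293),(299,241)])):
    print(ray(c,uvs,.055)[:,:2])
E
```

```text
112 (array([ 0.4692, -0.3621]), np.float64(0.0009648632173387822), 120)
112 (array([ 0.4723, -0.3586]), np.float64(0.0010156866341817818), 120)
94 (array([ 0.6123, -0.1736]), np.float64(0.000978703344542347), 120)
94 (array([ 0.6155, -0.1704]), np.float64(0.0016239193176242582), 120)
76 (array([ 0.5925, -0.3448]), np.float64(0.0010339877727373603), 120)
76 (array([ 0.5951, -0.3423]), np.float64(0.0016373231661048308), 120)
plate (array([0.5246, 0.2643]), np.float64(0.0005601188084996198), 114)
plate (array([0.5295, 0.2687]), np.float64(0.0005918629072103263), 120)
skirt (array([0.5178, 0.1093]), np.float64(0.0005187321087968527), 116)
skirt (array([0.5148, 0.1103]), np.float64(0.00404072690318576), 117)
tip [[0.5227 0.2585 0.139 ]] [[0.529 0.267 0.139]]
[[0.6169 0.3436]
 [0.6117 0.0354]
 [0.4281 0.0385]
 [0.4315 0.3434]]
[[0.44   0.056 ]
 [0.4459 0.3482]
 [0.6129 0.3395]
 [0.6184 0.0506]]
```

```bash
cat >> h.py <<'E'
def rot(a):
    x=np.array([0,0,-1.]);y=np.array([np.cos(a),np.sin(a),0]);return R.from_matrix(np.c_[x,y,np.cross(x,y)]).as_rotvec()
def st(msg=""):
    s=manip.state();print(msg,"t=%.1f"%s["clock"],"tcp",s["tool_pos"],"F",s["contact_force"],"M",s["moment"],"w=%.4f"%s["gripper_width"]);return s
E
python3 - <<'E'
from h import *
for p in((.527,.2665,.08),(.471,-.36,.01),(.614,-.172,.01),(.594,-.3435,.01),(.42,-.17,.01),(.516,.11,.07)):
    for a in np.deg2rad([-90,0,90,180]):
        q=inverse_kinematics(p,rot(a));print(p,np.rad2deg(a),q)
E
```

```text
(0.527, 0.2665, 0.08) -90.0 [ 0.426   0.2527  1.932  -0.      0.957   1.9968]
(0.527, 0.2665, 0.08) 0.0 [ 0.426   0.2527  1.932  -0.      0.957   0.426 ]
(0.527, 0.2665, 0.08) 90.0 [ 0.426   0.2527  1.932  -0.      0.957  -1.1448]
(0.527, 0.2665, 0.08) 180.0 None
(0.471, -0.36, 0.01) -90.0 [-0.6946  0.3488  1.9616 -0.      0.8311  0.8762]
(0.471, -0.36, 0.01) 0.0 [-0.6946  0.3488  1.9616 -0.      0.8311 -0.6946]
(0.471, -0.36, 0.01) 90.0 [-0.6946  0.3488  1.9616  0.      0.8311 -2.2654]
(0.471, -0.36, 0.01) 180.0 [-0.6946  0.3488  1.9616 -0.      0.8311  2.447 ]
(0.614, -0.172, 0.01) -90.0 [-0.3122  0.4184  1.8606 -0.      0.8626  1.2586]
(0.614, -0.172, 0.01) 0.0 [-0.3122  0.4184  1.8606 -0.      0.8626 -0.3122]
(0.614, -0.172, 0.01) 90.0 [-0.3122  0.4184  1.8606  0.      0.8626 -1.883 ]
(0.614, -0.172, 0.01) 180.0 None
(0.594, -0.3435, 0.01) -90.0 [-0.5606  0.4936  1.7466 -0.      0.9014  1.0102]
(0.594, -0.3435, 0.01) 0.0 [-0.5606  0.4936  1.7466 -0.      0.9014 -0.5606]
(0.594, -0.3435, 0.01) 90.0 [-0.5606  0.4936  1.7466  0.      0.9014 -2.1314]
(0.594, -0.3435, 0.01) 180.0 None
(0.42, -0.17, 0.01) -90.0 [-0.4396  0.1208  2.2567 -0.      0.764   1.1312]
(0.42, -0.17, 0.01) 0.0 [-0.4396  0.1208  2.2567 -0.      0.764  -0.4396]
(0.42, -0.17, 0.01) 90.0 [-0.4396  0.1208  2.2567  0.      0.764  -2.0104]
(0.42, -0.17, 0.01) 180.0 None
(0.516, 0.11, 0.07) -90.0 [ 0.1628  0.1565  2.0721 -0.      0.913   1.7336]
(0.516, 0.11, 0.07) 0.0 [ 0.1628  0.1565  2.0721 -0.      0.913   0.1628]
(0.516, 0.11, 0.07) 90.0 [ 0.1628  0.1565  2.0721 -0.      0.913  -1.408 ]
(0.516, 0.11, 0.07) 180.0 None
```

```bash
python3 - <<'E'
from h import *
a=rot(0);xy=[.527,.2665]
manip.set_gripper(.07,50)
manip.move_pose([*xy,.22],a);st("above")
manip.move_linear([*xy,.095],.15);st()
for z in(.088,.083,.080,.078):
    manip.move_linear([*xy,z],.03);s=st(z)
    if s["contact_force"][2]>5:break
manip.set_gripper(.0,50);st("grip")
for n in("scene","top"):
    c=cams.capture(n);(crop(c,280,170,480,320,4,"pics/s1.png") if n=="scene" else crop(c,100,160,290,300,4,"pics/t1.png"))
E
```

```text
above t=4.1 tcp [0.5274 0.2659 0.22  ] F [-0.2567 -0.567   0.0561] M [ 0.0051 -0.0822  0.0429] w=0.0701
 t=5.1 tcp [0.5278 0.2668 0.096 ] F [-0.3247 -0.4416  0.7195] M [-0.0583 -0.1107 -0.0226] w=0.0703
0.088 t=5.5 tcp [0.5269 0.2665 0.088 ] F [ 0.2402  0.3968 -1.1011] M [-0.0078 -0.082   0.026 ] w=0.0701
0.083 t=5.8 tcp [0.5267 0.2663 0.0826] F [-0.0323 -0.3624  1.349 ] M [-0.0324 -0.0436 -0.0229] w=0.0698
0.08 t=6.0 tcp [0.5268 0.2664 0.0797] F [-0.6532  0.2146  0.7612] M [-0.0837 -0.0308  0.0269] w=0.0703
0.078 t=6.3 tcp [0.5269 0.2664 0.0779] F [ 0.3953  0.3761 -0.4692] M [-0.0369 -0.0314 -0.0264] w=0.0699
grip t=6.9 tcp [0.5266 0.2664 0.078 ] F [-1.9499 -0.4023  1.6549] M [-0.0647  0.2081 -0.042 ] w=0.0373
```

View pics/s1.png

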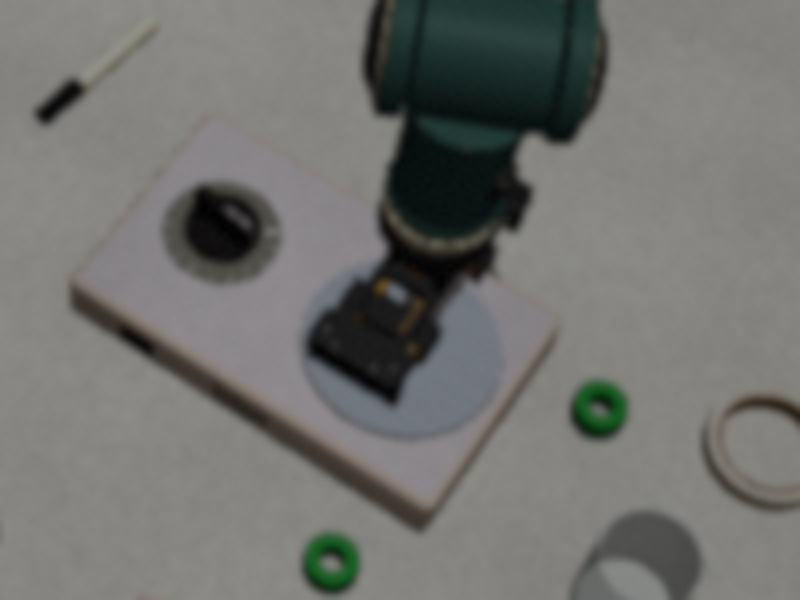

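```bash
python3 - <<'E'
from h import *
manip.move_linear([.527,.2665,.12],.06);st("mid")
manip.move_linear([.527,.2665,.21],.12);st("up")
manip.set_gripper(.0,50);st("up")
c=cams.capture("scene");crop(c,280,150,480,300,4,"pics/s2.png")
c=cams.capture("top");crop(c,100,160,290,300,4,"pics/t2.png")
E
```

```text
mid t=7.8 tcp [0.5267 0.2666 0.1201] F [-2.8353  0.5155 -1.8552] M [-0.0051  0.5676  0.0016] w=0.0372
up t=8.7 tcp [0.5266 0.2662 0.2091] F [ 0.4969 -0.3111 -2.7819] M [-0.045  -0.0339  0.0311] w=0.0376
up t=8.9 tcp [0.5264 0.2662 0.2087] F [ 0.7415  0.0115 -2.6019] M [-0.0347 -0.0478 -0.0031] w=0.0374
```

View pics/s2.png

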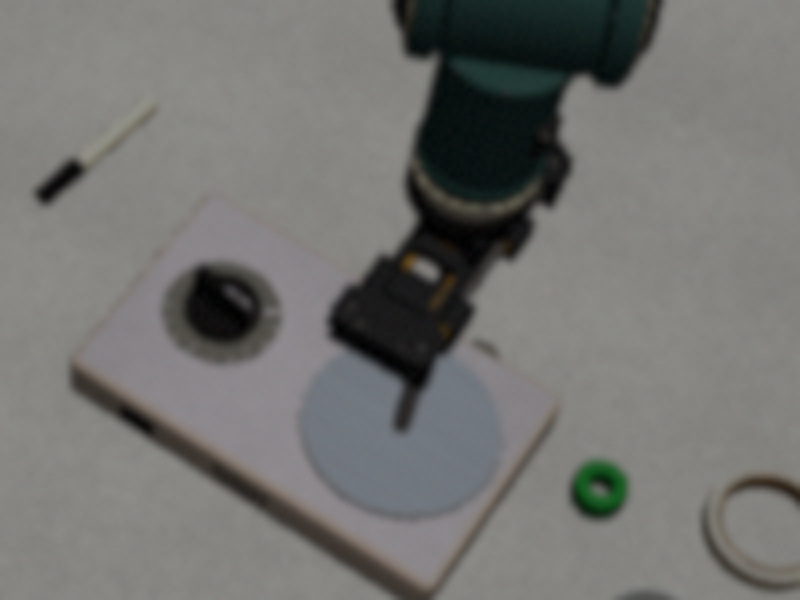

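View pics/t2.png

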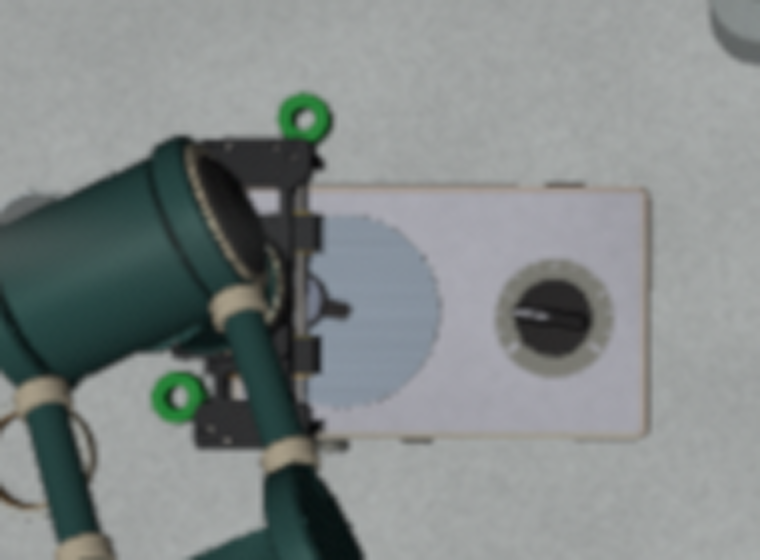

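```bash
python3 - <<'E'
from h import *
a=rot(0);xy=[.42,-.17]
manip.move_pose([*xy,.15],a);st("above")
manip.move_linear([*xy,.022],.12);st()
for z in(.020,.0185,.0172):
    manip.move_linear([*xy,z],.02);s=st(z)
    if s["contact_force"][2]>2:break
manip.set_gripper(.07,50)
manip.move_linear([*xy,.12],.15)
xy=[.4702,-.3612]
manip.move_pose([*xy,.12],a);st("ring")
t=cams.capture("top");s=cams.capture("scene")
cv2.imwrite("pics/t3.png",t["image"]);crop(s,120,90,360,270,3,"pics/s3.png")
E
```

```text
above t=10.7 tcp [ 0.4207 -0.1696  0.1504] F [-0.4209  0.1059 -2.793 ] M [-0.036  -0.1301  0.0654] w=0.0376
 t=11.9 tcp [ 0.4208 -0.1703  0.0227] F [ 0.3009  0.9938 -2.3446] M [-0.0321 -0.0858 -0.0005] w=0.0375
0.02 t=12.2 tcp [ 0.4203 -0.1701  0.0204] F [ 0.1877 -0.0277 -2.8829] M [-0.0267 -0.0313 -0.006 ] w=0.0371
0.0185 t=12.4 tcp [ 0.4199 -0.17    0.0185] F [ 0.7761  0.2371 -3.2659] M [ 0.0114 -0.0534 -0.0216] w=0.0373
0.0172 t=12.7 tcp [ 0.42   -0.17    0.0171] F [-0.0699  0.0464 -2.6725] M [-0.0914 -0.0763  0.0342] w=0.0380
ring t=14.9 tcp [ 0.4692 -0.3598  0.1187] F [-0.3406 -0.8693  0.5043] M [-0.042  -0.0886 -0.0144] w=0.0696
```

View pics/t3.png

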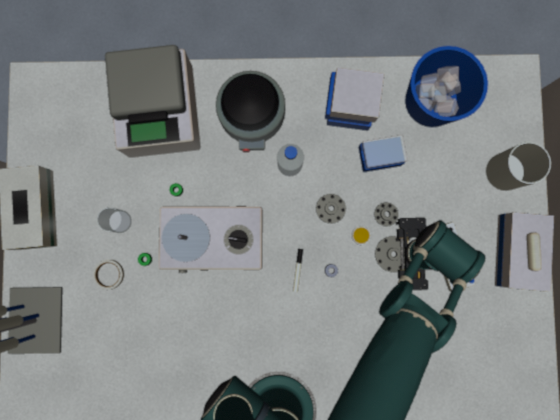

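View pics/s3.png

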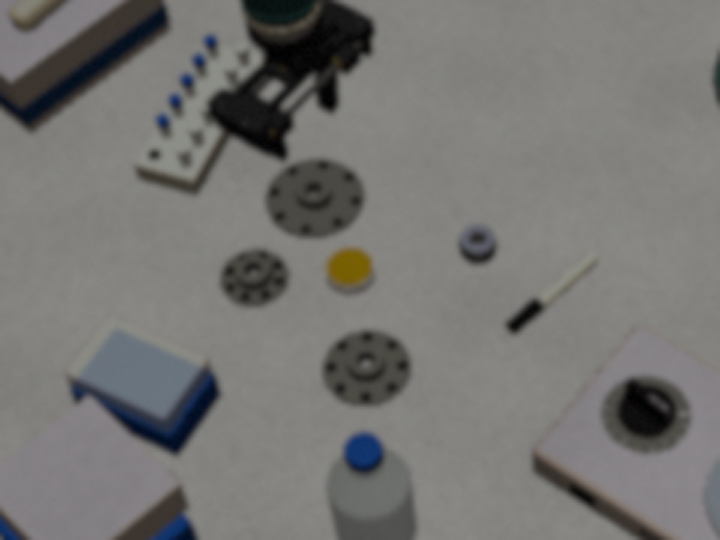

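```bash
python3 - <<'E'
from h import *
for n in("top","scene"):
    c=cams.capture(n)
    for k in("blue","dark"):print(n,k,circ(c,[.42,-.17],.024 if k=="blue" else .012,.02,kind=k))
    crop(c,*([300,240,360,300] if n=="top" else [250,140,310,200]),8,f"pics/c_{n}.png")
    print(proj(c,[.42,-.17,.024]))
    print("94",circ(c,[.613,-.172],.005,.047),"76",circ(c,[.594,-.3435],.005,.038))
E
```

```text
top blue (array([ 0.4209, -0.17  ]), np.float64(0.0009917369145150175), 120)
top dark (array([ 0.4209, -0.1696]), np.float64(0.0014706910403922448), 120)
[[331.1198 270.5515]]
94 (array([ 0.6123, -0.1735]), np.float64(0.0009986268174342963), 120) 76 (array([ 0.5922, -0.3448]), np.float64(0.0014971917857819275), 119)
scene blue (array([ 0.4239, -0.1665]), np.float64(0.0013378375819170368), 120)
scene dark (array([ 0.4258, -0.1649]), np.float64(0.0010369964359596816), 120)
[[278.6582 168.0872]]
94 (array([ 0.6153, -0.1704]), np.float64(0.0015374048782792714), 120) 76 (array([ 0.5949, -0.3421]), np.float64(0.001751336422726374), 120)
```

View pics/c_top.png

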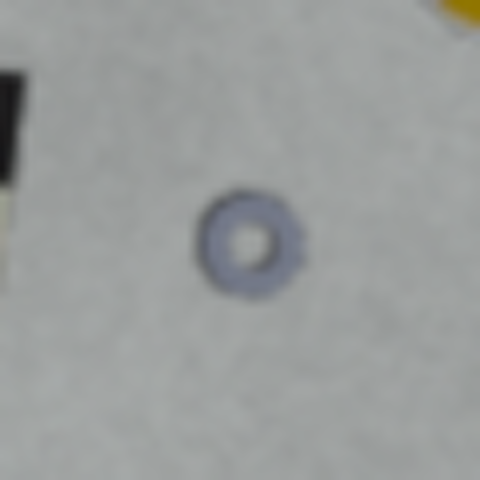

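View pics/c_scene.png

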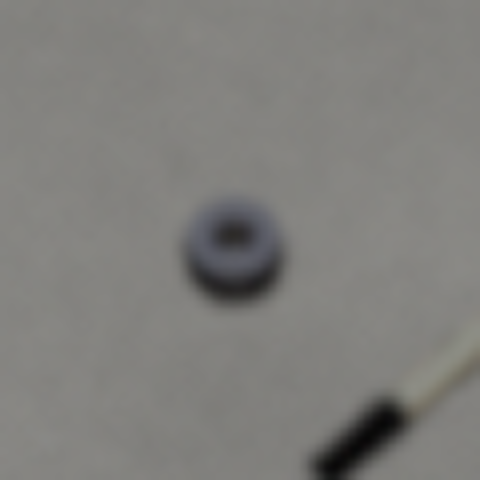

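```bash
cat >> h.py <<'E'
SP=np.array([.5243,.2645])
def pick(xy,zt,open_=.06,hover=.12,a=0.):
    manip.set_gripper(open_,55)
    manip.move_pose([*xy,hover],rot(a))
    manip.move_linear([*xy,zt+.012],.12)
    for z in np.arange(zt+.008,zt-.001,-.004):
        manip.move_linear([*xy,z],.03);s=manip.state()
        if s["contact_force"][2]>6:print("touch",z);break
    manip.set_gripper(0,55);st("grip")
def cap(tag,tb=None,sb=None,k=3):
    t=cams.capture("top");s=cams.capture("scene")
    if tb:crop(t,*tb,k,f"pics/t_{tag}.png")
    if sb:crop(s,*sb,k,f"pics/s_{tag}.png")
    return t,s
E
python3 - <<'E'
from h import *
xy=[.4686,-.3618]
pick(xy,.0075)
manip.move_linear([*xy,.23],.12);st("up")
E
```

```text
grip t=18.1 tcp [ 0.4686 -0.3618  0.0076] F [0.2969 1.0083 0.6854] M [-0.0213 -0.0598  0.0108] w=0.0386
up t=20.1 tcp [ 0.4682 -0.3615  0.229 ] F [ 0.1645 -0.058  -0.8445] M [-0.0511 -0.0763  0.0033] w=0.0386
```

```bash
python3 - <<'E'
from h import *
manip.move_pose([*SP,.21],rot(0));st("over")
cap("4",(100,160,290,300),(280,150,480,300),4)
E
```

```text
over t=22.3 tcp [0.5247 0.2637 0.21  ] F [ 0.7737 -0.1038 -1.1754] M [-0.0847 -0.0637  0.0225] w=0.0385
```

View pics/s_4.png

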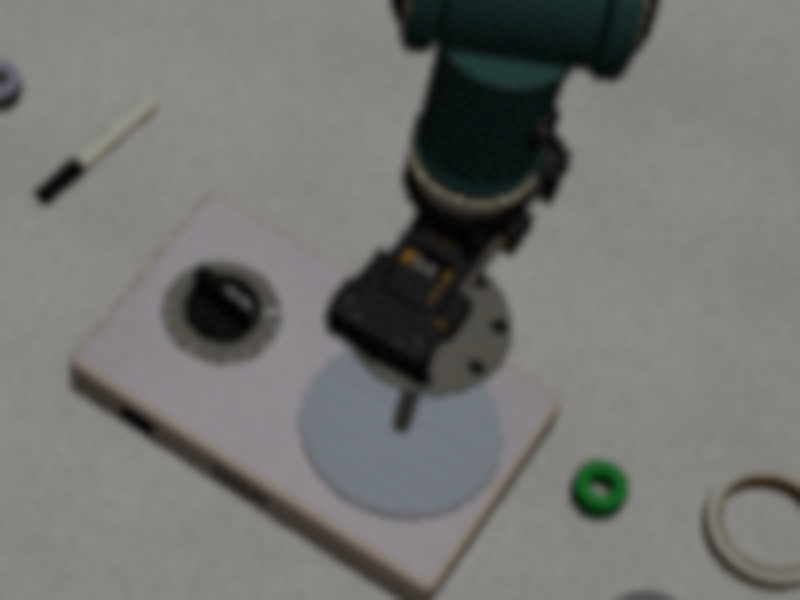

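View pics/t_4.png

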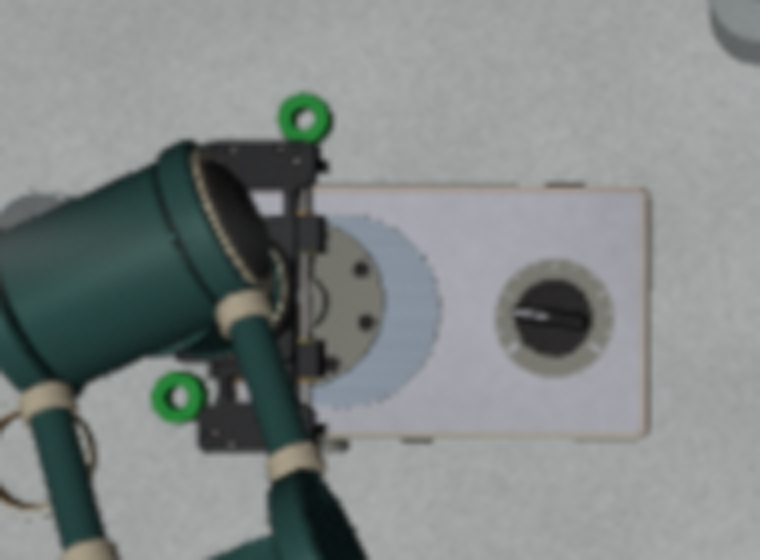

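```bash
cat >> h.py <<'E'
def lower(z0,z1,step=.006,off=(0,0),fz=8):
    """guarded lowering; yields to side force"""
    off=np.array(off,float);z=z0
    base=manip.state()["contact_force"][2]
    while z>z1:
        z=max(z1,z-step)
        manip.move_linear([*(SP+off),z],.04)
        F=np.mean([manip.state()["contact_force"]],0)
        if F[2]-base>fz: print("block",z,F);return False,z,off
        n=np.hypot(*F[:2])
        if n>2.5:
            off+=F[:2]/n*.0006;print("yield %.3f"%z,F,off)
    return True,z,off
E
python3 - <<'E'
from h import *
manip.move_linear([*SP,.16],.1)
print(lower(.16,.080));st()
E
```

```text
yield 0.124 [ 1.3096  2.6841 -2.5941] [0.0003 0.0005]
(True, 0.08, array([0.0003, 0.0005]))
 t=27.2 tcp [0.5244 0.2649 0.0799] F [ 0.088  -0.435  -1.6311] M [-0.0261 -0.0514  0.0323] w=0.0382
```

```bash
python3 - <<'E'
from h import *
p=SP+[.0003,.0005]
manip.move_linear([*p,.0775],.03);st()
manip.set_gripper(.06);manip.dwell(.3);st()
manip.move_linear([*p,.2],.12)
manip.move_pose([.6117,-.1735,.2],rot(0))
t,s=cap("5",(100,160,290,300),(280,170,480,320),4)
for c in(t,s):
    print("94",circ(c,[.613,-.172],.005,.047),"76",circ(c,[.594,-.3435],.005,.038))
    print("112",circ(c,SP,.066,.056))
E
```

```text
t=27.5 tcp [0.5244 0.2649 0.0773] F [ 0.9098  0.7571 -1.6893] M [-0.0337 -0.0714 -0.0331] w=0.0385
 t=28.3 tcp [0.5246 0.265  0.0775] F [-0.0208 -0.3805 -0.9012] M [-0.0717 -0.1177 -0.01  ] w=0.0601
94 (array([ 0.6147, -0.1758]), np.float64(0.00300672083423106), 86) 76 (array([ 0.5927, -0.3446]), np.float64(0.0019259208889999026), 102)
112 (array([0.5244, 0.2625]), np.float64(0.00101873766206792), 120)
94 (array([ 0.6152, -0.1704]), np.float64(0.0016774928078211876), 120) 76 (array([ 0.5943, -0.3419]), np.float64(0.0015213754094090953), 115)
112 (array([0.5282, 0.2663]), np.float64(0.0009378537588570247), 120)
```

View pics/s_5.png

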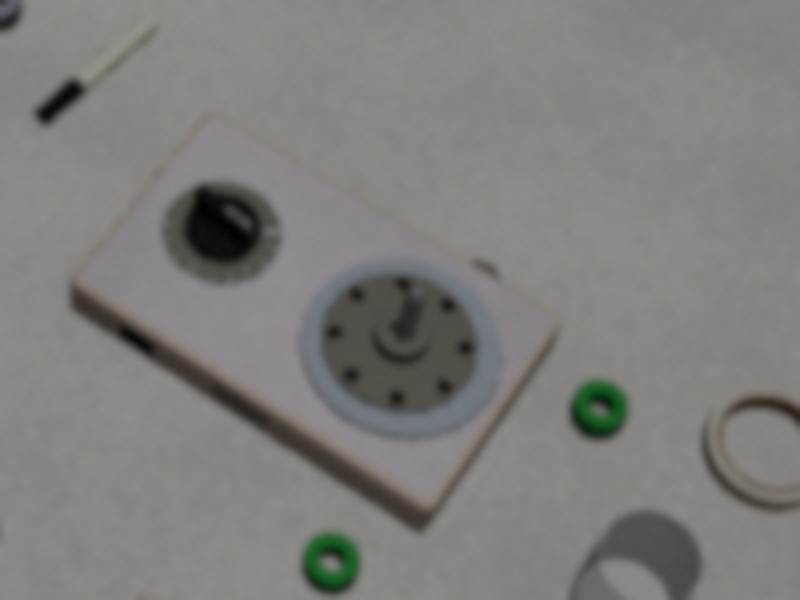

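View pics/t_5.png

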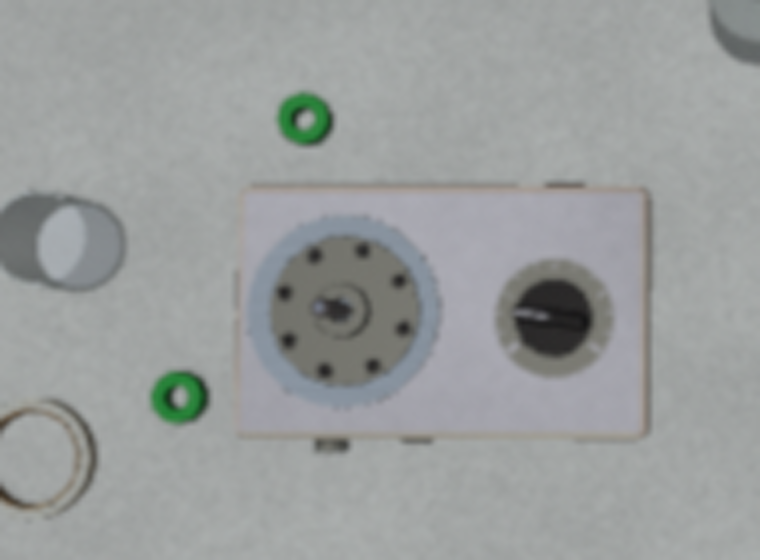

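```bash
python3 - <<'E'
from h import *
xy=[.6117,-.1735]
pick(xy,.0075)
manip.move_linear([*xy,.23],.12);st("up")
manip.move_pose([*SP,.21],rot(0));st("over")
cap("6",(100,160,290,300),(280,150,480,300),4)
manip.set_gripper(0,55);st()
E
```

```text
grip t=34.1 tcp [ 0.6118 -0.1735  0.0076] F [-0.1112  0.4509  0.0255] M [-0.0524 -0.1604 -0.009 ] w=0.0381
up t=36.1 tcp [ 0.6112 -0.1734  0.229 ] F [ 0.0518  0.6793 -0.762 ] M [-0.0235 -0.0813  0.026 ] w=0.0379
over t=37.8 tcp [0.5249 0.2637 0.2101] F [-0.0257  0.4844 -1.3134] M [-0.0964 -0.0864  0.0358] w=0.0379
 t=38.1 tcp [0.5247 0.2639 0.21  ] F [-0.4096 -0.5329 -1.0519] M [ 0.0137 -0.1368 -0.025 ] w=0.0376
```

View pics/s_6.png

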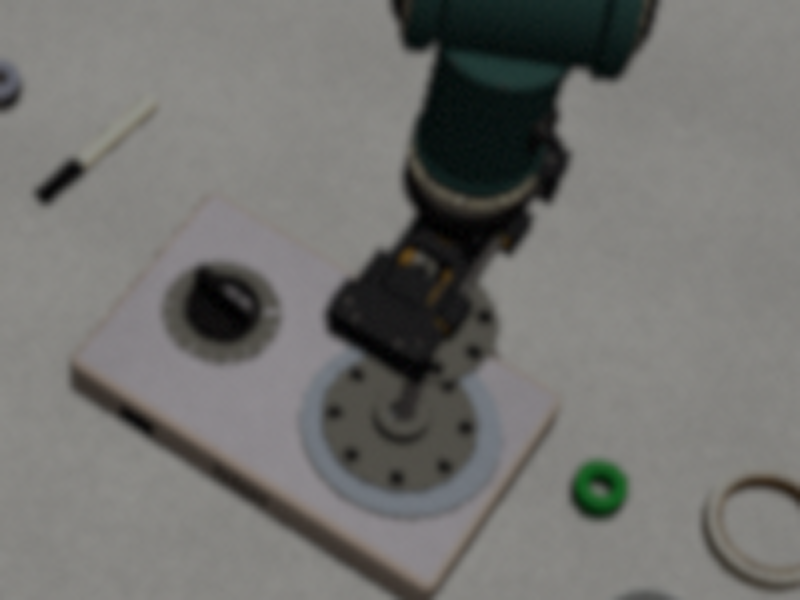

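```bash
python3 - <<'E'
from h import *
o=[.0003,.0005]
manip.move_linear([*(SP+o),.16],.1)
ok,z,o=lower(.16,.090,off=o);print(ok,z,o);st()
if ok:
    manip.set_gripper(.06);manip.dwell(.3)
    manip.move_linear([*(SP+o),.2],.12)
    manip.move_pose([.5918,-.3446,.15],rot(0));st()
    t,s=cap("7",(100,160,290,300),(280,170,480,320),4)
    for c in(t,s):
        print("76",circ(c,[.594,-.3435],.005,.038),"94",circ(c,SP,.086,.047))
E
```

```text
True 0.09 [0.0003 0.0005]
 t=42.3 tcp [0.5243 0.2648 0.0896] F [-0.0858  0.2208 -1.3929] M [-0.0327 -0.0698 -0.0249] w=0.0380
 t=46.4 tcp [ 0.5924 -0.3435  0.1502] F [ 0.336  -0.2827  1.0814] M [-0.0865 -0.0966  0.0258] w=0.0602
76 (array([ 0.592 , -0.3453]), np.float64(0.0017499805002599601), 118) 94 (array([0.5196, 0.2657]), np.float64(0.0034470831243626973), 99)
76 (array([ 0.595 , -0.3423]), np.float64(0.0015107391513724151), 120) 94 (array([0.5288, 0.2665]), np.float64(0.0023732496860078764), 91)
```

View pics/s_7.png

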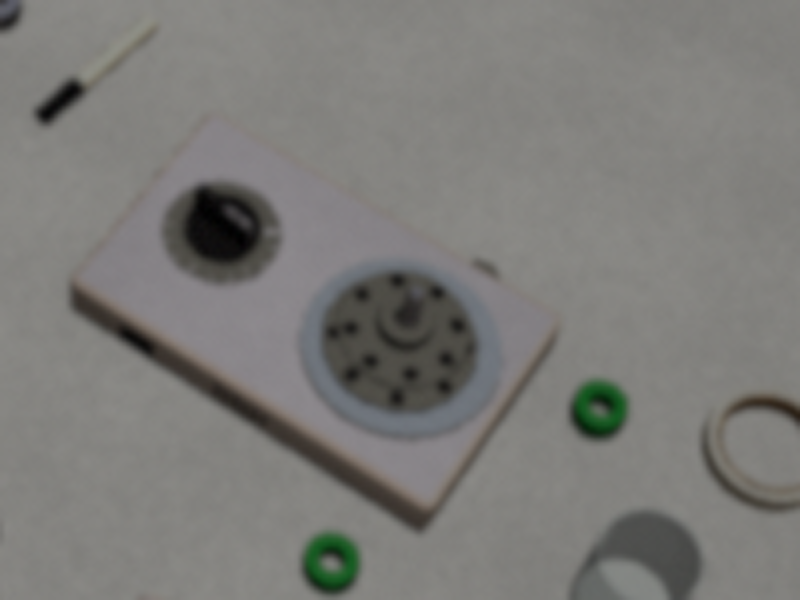

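View pics/t_7.png

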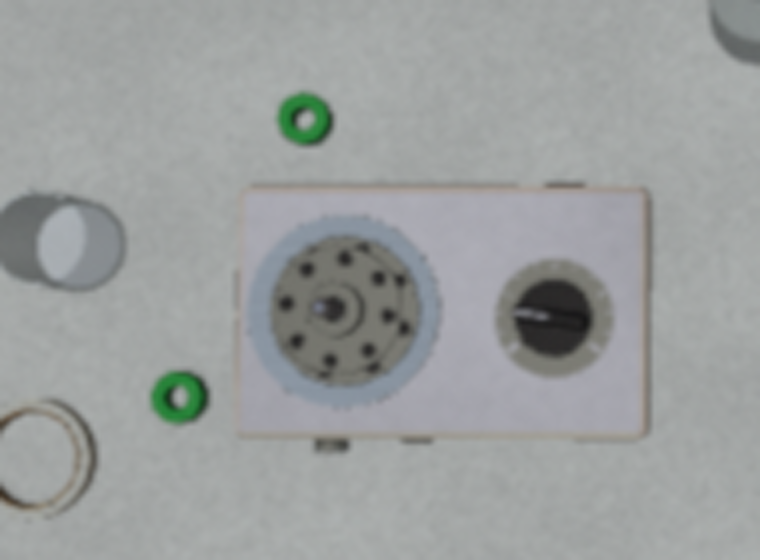

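```bash
python3 - <<'E'
from h import *
t,s=cams.capture("top"),cams.capture("scene")
for c in (t,s):
    P=cloud(c);
    d=np.hypot(P[...,0]-SP[0],P[...,1]-SP[1]);
    for a,b in((.0,.007),(.012,.018),(.025,.043),(.05,.054),(.06,.07)):
        m=(d>a)&(d<b)&(P[...,2]<.2);print((a,b),m.sum(),np.median(P[...,2][m]))
xy=[.5914,-.3447]
pick(xy,.0075)
manip.move_linear([*xy,.24],.12);st("up")
manip.move_pose([*SP,.23],rot(0));st("over")
cap("8",(100,160,290,300),(280,150,480,300),4)
manip.set_gripper(0,55);st()
E
```

```text
(0.0, 0.007) 30 0.13117653512592242
(0.012, 0.018) 62 0.10115645546203922
(0.025, 0.043) 448 0.08580466518195085
(0.05, 0.054) 131 0.06527541259566338
(0.06, 0.07) 453 0.061069369689019215
(0.0, 0.007) 18 0.13351644560949982
(0.012, 0.018) 57 0.10057833131888994
(0.025, 0.043) 442 0.08600543556509899
(0.05, 0.054) 105 0.06613497972849647
(0.06, 0.07) 438 0.060916930712858974
grip t=49.3 tcp [ 0.5915 -0.3447  0.0076] F [-0.188  -0.7814  0.2883] M [-0.0814 -0.0937  0.0058] w=0.0384
up t=51.4 tcp [ 0.591  -0.3445  0.239 ] F [ 1.0795 -0.1449 -0.9467] M [ 0.0481 -0.0532  0.0414] w=0.0383
over t=53.6 tcp [0.5249 0.2637 0.23  ] F [ 0.4762 -0.0889 -0.5471] M [-0.0242 -0.146  -0.0225] w=0.0386
 t=53.9 tcp [0.5246 0.2641 0.23  ] F [ 0.0563 -0.7515  0.2035] M [-0.0557 -0.0832 -0.0275] w=0.0387
```

View pics/s_8.png

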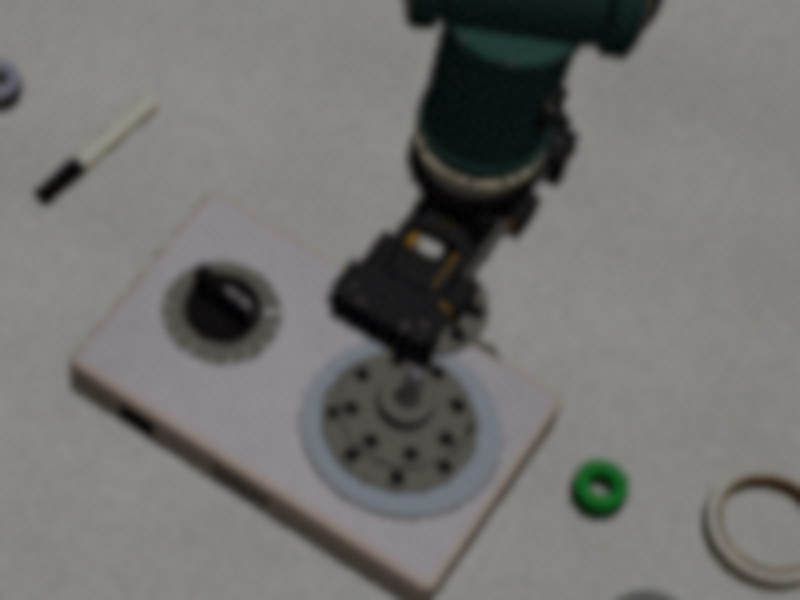

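Depth confirms both rings home (flanges at 66 and 86 mm); the 76 mm ring is held above the spindle.

```bash
python3 - <<'E'
from h import *
o=[.0003,.0005]
manip.move_linear([*(SP+o),.165],.1)
ok,z,o=lower(.165,.110,off=o);print(ok,z,o);st()
if ok:
    manip.set_gripper(.06);manip.dwell(.3)
    manip.move_linear([*(SP+o),.2],.12)
    manip.move_pose([.42,-.17,.12],rot(0));st()
    t,s=cap("9",(100,160,290,300),(280,170,480,320),4)
    for c in(t,s):
        P=cloud(c);d=np.hypot(P[...,0]-SP[0],P[...,1]-SP[1])
        for a,b in((.012,.018),(.024,.035),(.041,.044),(.05,.054),(.06,.07)):
            m=(d>a)&(d<b)&(P[...,2]<.2);print((a,b),m.sum(),np.median(P[...,2][m]))
E
```

```text
yield 0.123 [-0.0696  2.8322 -2.6469] [0.0003 0.0011]
True 0.11 [0.0003 0.0011]
 t=57.7 tcp [0.5245 0.2654 0.1099] F [ 0.7948  0.3711 -0.2596] M [ 0.0132 -0.1213  0.0014] w=0.0386
 t=61.0 tcp [ 0.4207 -0.1696  0.1202] F [-0.4233  0.7546  0.2538] M [-0.0329 -0.0562 -0.0278] w=0.0596
(0.012, 0.018) 69 0.12010132683941199
(0.024, 0.035) 243 0.10611287226407118
(0.041, 0.044) 96 0.08542718075345745
(0.05, 0.054) 138 0.06544757009706414
(0.06, 0.07) 458 0.06070572278567021
(0.012, 0.018) 63 0.12096569293596371
(0.024, 0.035) 256 0.10592417867794501
(0.041, 0.044) 90 0.08440153035313303
(0.05, 0.054) 107 0.0655873849483164
(0.06, 0.07) 420 0.06113380988254413
```

View pics/s_9.png

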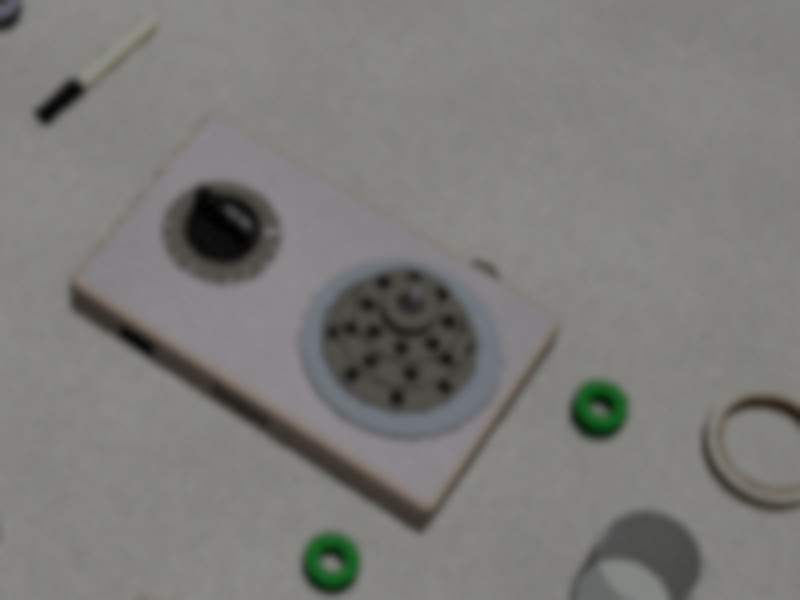

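```bash
python3 - <<'E'
from h import *
xy=[.4202,-.17]
pick(xy,.006)
manip.move_linear([*xy,.24],.12);st("up")
manip.move_pose([*SP,.22],rot(0));st("over")
cap("10",(100,160,290,300),(280,150,480,300),4)
manip.set_gripper(0,55);s=st()
if s["gripper_width"]>.03 and s["contact_force"][2]<-1.2:
    o=[.0003,.0007]
    manip.move_linear([*(SP+o),.16],.1)
    ok,z,o=lower(.16,.1285,step=.004,off=o);print(ok,z,o);st()
E
```

```text
grip t=63.9 tcp [ 0.4203 -0.17    0.0061] F [ 0.1506  0.321  -0.7518] M [-0.031  -0.1478 -0.0127] w=0.0380
up t=66.0 tcp [ 0.4198 -0.1698  0.2392] F [ 0.0842  0.5752 -2.9616] M [-0.0287 -0.1034 -0.0133] w=0.0379
over t=67.7 tcp [0.5246 0.2635 0.2201] F [ 0.2167  1.1252 -2.1596] M [ 0.0201 -0.0815  0.0177] w=0.0374
 t=68.0 tcp [0.5246 0.2638 0.2202] F [ 0.3663  0.0868 -2.4635] M [-0.0165 -0.0941  0.0231] w=0.0382
True 0.1285 [0.0003 0.0007]
 t=70.7 tcp [0.5244 0.2651 0.1282] F [-0.318  -0.5283 -2.6126] M [-0.0148 -0.0654 -0.0286] w=0.0376
```

View pics/s_10.png

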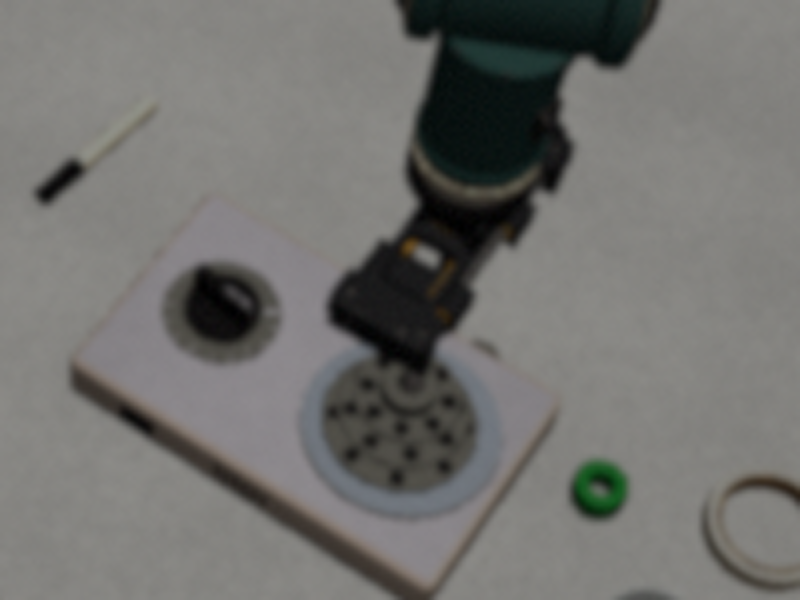

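```bash
python3 - <<'E'
from h import *
manip.set_gripper(.06);manip.dwell(.3);st()
manip.move_linear([.5246,.2652,.22],.12)
manip.move_pose([.45,-.1,.25],rot(0))
t,s=cap("11",(100,160,290,300),(280,170,480,320),4)
crop(t,215,215,265,265,12,"pics/key_t.png");crop(s,310,200,360,250,12,"pics/key_s.png")
K=np.array([.5172,.1085])
for c in(t,s):
    P=cloud(c);d=np.hypot(P[...,0]-SP[0],P[...,1]-SP[1])
    for a,b in((.012,.018),(.024,.035),(.041,.044),(.05,.054)):
        m=(d>a)&(d<b)&(P[...,2]<.2);print((a,b),m.sum(),np.median(P[...,2][m]))
    d=np.hypot(P[...,0]-K[0],P[...,1]-K[1]);m=(d<.035)&(P[...,2]>.081)&(P[...,2]<.1)
    q=P[m][:,:2];print(len(q),q.mean(0));w,v=np.linalg.eigh(np.cov(q.T));print(w,v[:,1],np.rad2deg(np.arctan2(v[1,1],v[0,1])))
    im=c["image"].astype(int).mean(2);d=np.hypot(P[...,0]-K[0],P[...,1]-K[1]);
    m=(d<.028)&(im>110);print("white",P[m][:,:3].mean(0) if m.any() else None,m.sum())
E
```

```text
t=71.5 tcp [0.5245 0.2652 0.1285] F [-0.4975  0.3043 -0.8528] M [-0.0178 -0.0778  0.038 ] w=0.0603
(0.012, 0.018) 75 0.14484651855430375
(0.024, 0.035) 225 0.10581607007530458
(0.041, 0.044) 95 0.08574734874173284
(0.05, 0.054) 129 0.06569039991307779
76 [0.5163 0.1069]
[0.     0.0002] [0.1304 0.9915] 82.50916930244314
white None 0
(0.012, 0.018) 68 0.14444828716124836
(0.024, 0.035) 209 0.10553234173154347
(0.041, 0.044) 98 0.08496856543312803
(0.05, 0.054) 100 0.06560179577410874
88 [0.5206 0.1107]
[0.     0.0003] [0.127  0.9919] 82.70107781268199
white None 0
```

View pics/key_t.png

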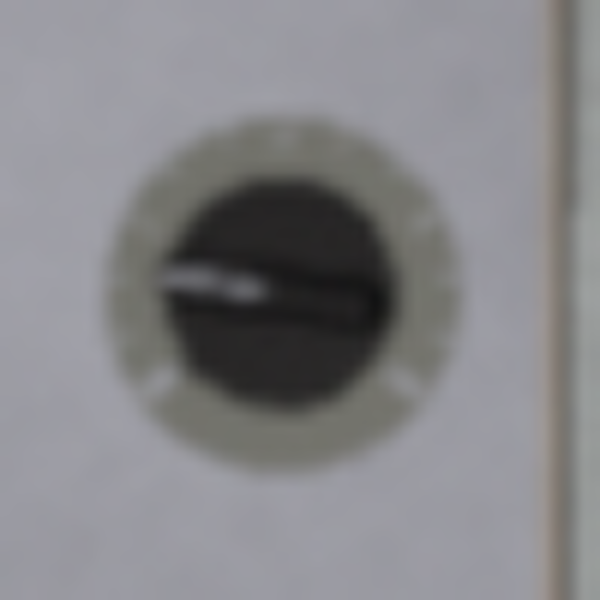

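View pics/key_s.png

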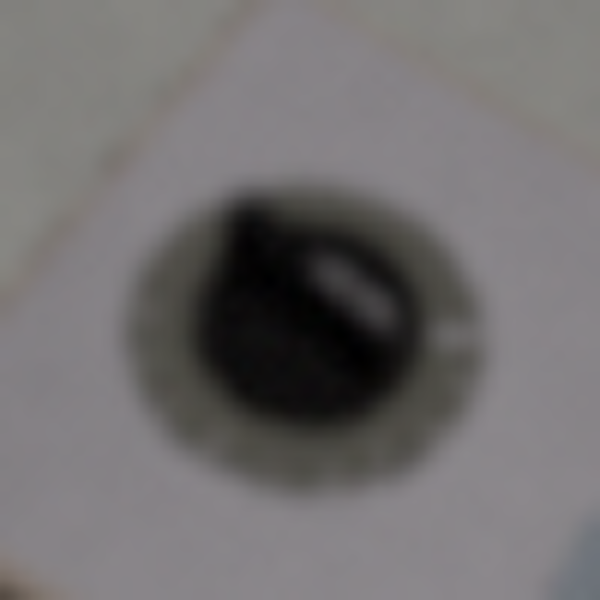

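View pics/s_11.png

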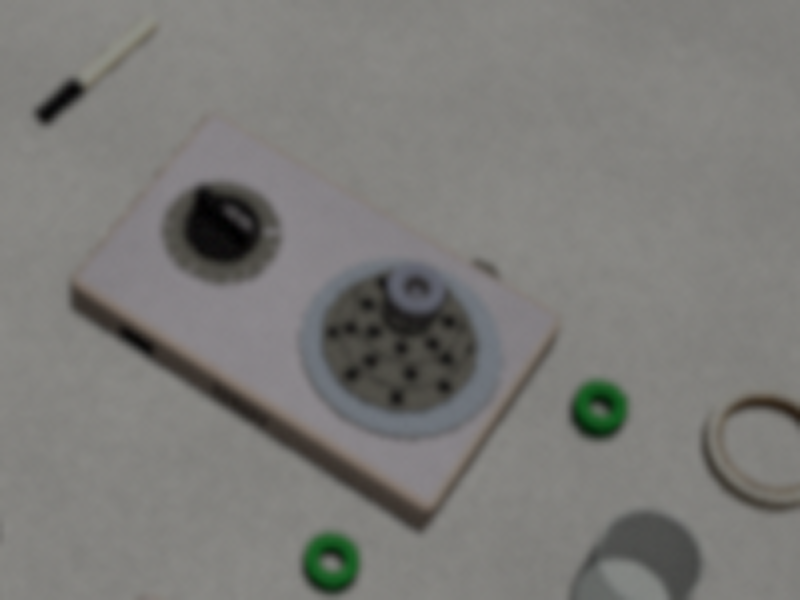

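```bash
cat >> h.py <<'E'
def favg(n=4):
    F=[];M=[]
    for _ in range(n):
        s=manip.state();F.append(s["contact_force"]);M.append(s["moment"]);manip.dwell(.03)
    return np.mean(F,0),np.mean(M,0)
def wind(p,a0,a1,z,step=.25):
    p=np.array(p,float);n=int(np.ceil(abs(a1-a0)/step))
    for a in np.linspace(a0,a1,n+1)[1:]:
        manip.move_pose([*p,z],rot(a));F,M=favg(3)
        print("a=%.2f"%a,"F",F,"Mz %.3f"%M[2],"w=%.4f"%manip.state()["gripper_width"],"p",p)
        nn=np.hypot(*F[:2])
        if nn>4:p+=F[:2]/nn*min(.0008,.0001*nn)
    return p
E
python3 - <<'E'
from h import *
K=[.5168,.1078];a=np.deg2rad(-7.4)
manip.set_gripper(.045,60)
manip.move_pose([*K,.2],rot(a))
manip.move_linear([*K,.1],.12);F,M=favg();print(F,M)
for z in(.085,.075,.070):
    manip.move_linear([*K,z],.03);st(z)
manip.set_gripper(0,60);F,M=favg();print(F,M);st()
E
```

```text
[ 0.1965  0.1748 -0.2641] [-0.0489 -0.0761 -0.0053]
0.085 t=77.0 tcp [0.5167 0.1078 0.0848] F [-0.2917 -0.3155 -0.1797] M [-0.0266 -0.0867  0.0021] w=0.0451
0.075 t=77.5 tcp [0.5166 0.1078 0.0747] F [-0.2669  1.1868  0.2855] M [-0.0384 -0.1258  0.0435] w=0.0454
0.07 t=77.8 tcp [0.5165 0.1078 0.0697] F [ 0.5084 -0.5723  0.7135] M [-0.0714 -0.0568 -0.0425] w=0.0449
[ 0.3942 -0.7571  0.1316] [-0.0656 -0.1188 -0.07  ]
 t=78.6 tcp [0.5169 0.1078 0.0701] F [ 0.4936  0.5098 -0.3752] M [-0.0771 -0.1109 -0.0913] w=0.0115
```

Gripped cleanly (width 11.5 mm, no side force). Winding.

```bash
python3 - <<'E'
from h import *
a=np.deg2rad(-7.4)
p=wind([.5168,.1078],a,a-2.1,.070)
print(p,manip.state()["joint_pos"])
manip.set_gripper(.045);manip.move_linear([*p,.12],.12)
c=cams.capture("top");crop(c,215,215,265,265,12,"pics/key_t2.png")
c=cams.capture("scene");crop(c,290,180,440,300,5,"pics/key_s2.png")
E
```

```text
a=-0.36 F [-2.4245  0.7887  3.6328] Mz -0.115 w=0.0110 p [0.5168 0.1078]
a=-0.60 F [-5.0246  2.4189  5.7249] Mz -0.091 w=0.0117 p [0.5168 0.1078]
a=-0.83 F [-5.7179  3.0458  5.1398] Mz -0.049 w=0.0115 p [0.5163 0.108 ]
a=-1.06 F [-4.4955  3.2116  4.4555] Mz -0.078 w=0.0116 p [0.5157 0.1083]
a=-1.30 F [-3.9033  4.1023  4.0383] Mz -0.083 w=0.0114 p [0.5153 0.1087]
a=-1.53 F [-2.7009  5.2329  3.1918] Mz -0.062 w=0.0115 p [0.5149 0.1091]
a=-1.76 F [-2.4777  6.1231  2.6003] Mz -0.029 w=0.0115 p [0.5146 0.1096]
a=-2.00 F [-1.161   6.2522  0.8364] Mz -0.081 w=0.0114 p [0.5144 0.1102]
a=-2.23 F [ 0.4524  5.8716 -0.1448] Mz -0.097 w=0.0116 p [0.5143 0.1108]
[0.5143 0.1114] [0.166  0.1542 2.0746 0.0027 0.9106 2.3921]
```

View pics/key_s2.png

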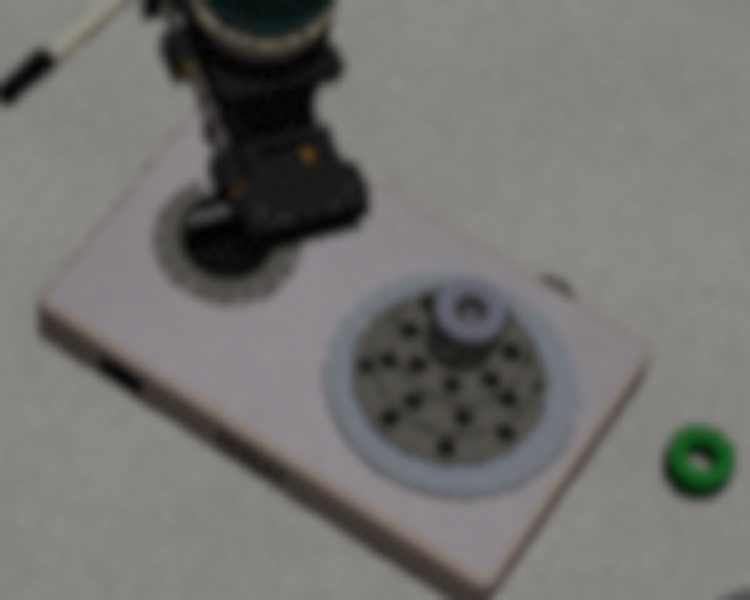

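```bash
python3 - <<'E'
from h import *
p=manip.state()["tool_pos"]
manip.move_linear([p[0],p[1],.2],.15)
manip.move_pose([.45,-.1,.22],rot(0))
t,s=cap("12")
crop(t,215,215,265,265,12,"pics/key_t2.png")
for c in(t,s):
    P=cloud(c);K=[.5172,.1085];d=np.hypot(P[...,0]-K[0],P[...,1]-K[1]);m=(d<.035)&(P[...,2]>.081)&(P[...,2]<.1)
    q=P[m][:,:2];print(len(q),q.mean(0),(q.max(0)+q.min(0))/2);w,v=np.linalg.eigh(np.cov(q.T));print(np.rad2deg(np.arctan2(v[1,1],v[0,1])))
st()
E
```

```text
79 [0.5168 0.1072] [0.517  0.1072]
142.27172951567198
85 [0.52  0.111] [0.5194 0.1105]
142.6881235983133
 t=86.8 tcp [ 0.4501 -0.0998  0.2199] F [ 0.2342  0.6712 -0.2867] M [-0.0759 -0.0878  0.0216] w=0.0449
```

View pics/key_t2.png

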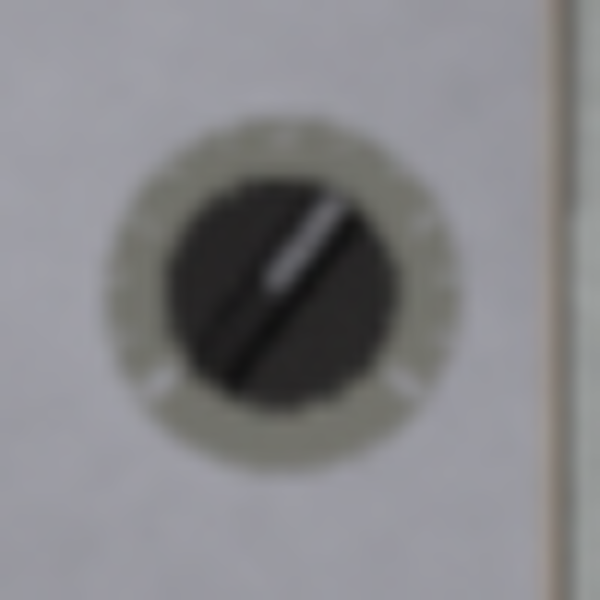

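```bash
python3 - <<'E'
from h import *
K=[.5166,.1074];a=np.deg2rad(52.5)
manip.set_gripper(.045,60)
manip.move_pose([*K,.2],rot(a))
manip.move_linear([*K,.1],.12)
for z in(.085,.070):
    manip.move_linear([*K,z],.03)
st("down")
manip.set_gripper(0,60);st("grip")
for d in list(range(35,-30,-15))+[-30,-33,-36,-38.5,-41]:
    manip.move_pose([*K,.07],rot(np.deg2rad(d)));F,M=favg(4)
    print(d,"F",F,"M",M,"w=%.4f"%manip.state()["gripper_width"])
    if np.hypot(*F[:2])>25 or abs(M[2])>.6:break
E
```

```text
down t=90.2 tcp [0.5165 0.1074 0.0698] F [ 0.0237 -0.3063 -0.7766] M [-0.0052 -0.1686  0.0437] w=0.0450
grip t=90.8 tcp [0.5185 0.1096 0.0703] F [ 5.4026  8.2962 -6.078 ] M [ 1.2545 -0.8766 -0.1421] w=0.0117
35 F [ 3.9595  7.089  -4.405 ] M [ 0.9861 -0.6744 -0.0668] w=0.0116
20 F [ 2.7935  6.4901 -2.6629] M [ 0.8847 -0.4873 -0.0563] w=0.0117
5 F [ 2.0853  6.1637 -1.9843] M [ 0.8757 -0.2949 -0.0592] w=0.0116
-10 F [ 0.7684  5.7456 -0.7177] M [ 0.8525 -0.092  -0.0505] w=0.0116
-25 F [-0.0733  6.3257  0.3003] M [ 0.9498  0.1351 -0.0517] w=0.0111
-30 F [-0.832   6.713   0.6331] M [ 1.0035  0.1376 -0.0181] w=0.0115
-33 F [-0.8876  6.8368  0.945 ] M [1.044 0.199 0.019] w=0.0117
-36 F [-0.8215  7.0467  0.9729] M [1.077  0.2232 0.0343] w=0.0116
-38.5 F [-1.565   7.3761  1.0174] M [1.1207 0.2423 0.5392] w=0.0115
-41 F [-1.5901  7.6496  0.6127] M [1.2086 0.242  1.0263] w=0.0115
```

```bash
python3 - <<'E'
from h import *
manip.move_pose([.5166,.1074,.07],rot(np.deg2rad(-38)))
manip.set_gripper(.045);st()
p=manip.state()["tool_pos"]
manip.move_linear([p[0],p[1],.2],.15)
manip.move_pose([.45,-.1,.25],rot(0));manip.dwell(.3)
t,s=cap("13",(90,140,490,310),(120,90,480,330),2)
crop(t,215,215,265,265,12,"pics/key_t3.png")
for c in(t,s):
    P=cloud(c);K=[.5172,.1085];d=np.hypot(P[...,0]-K[0],P[...,1]-K[1]);m=(d<.035)&(P[...,2]>.081)&(P[...,2]<.1)
    q=P[m][:,:2];w,v=np.linalg.eigh(np.cov(q.T));print(q.mean(0),np.rad2deg(np.arctan2(v[1,1],v[0,1])))
    d=np.hypot(P[...,0]-SP[0],P[...,1]-SP[1])
    print([np.round(np.median(P[...,2][(d>a)&(d<b)]),4) for a,b in((.012,.018),(.024,.035),(.041,.044),(.05,.054))])
st()
E
```

```text
t=96.1 tcp [0.5166 0.1073 0.07  ] F [-0.6266 -0.3043  0.7965] M [ 0.0104 -0.0044 -0.015 ] w=0.0450
[0.5166 0.1072] 53.4185697646183
[np.float64(0.144), np.float64(0.1057), np.float64(0.0862), np.float64(0.0653)]
[0.5207 0.1108] 54.76871694515552
[np.float64(0.1446), np.float64(0.1057), np.float64(0.0845), np.float64(0.0661)]
 t=98.6 tcp [ 0.4501 -0.0996  0.2499] F [ 1.1864  0.284  -0.5977] M [-0.0412 -0.1224 -0.0266] w=0.0449
```

View pics/key_t3.png

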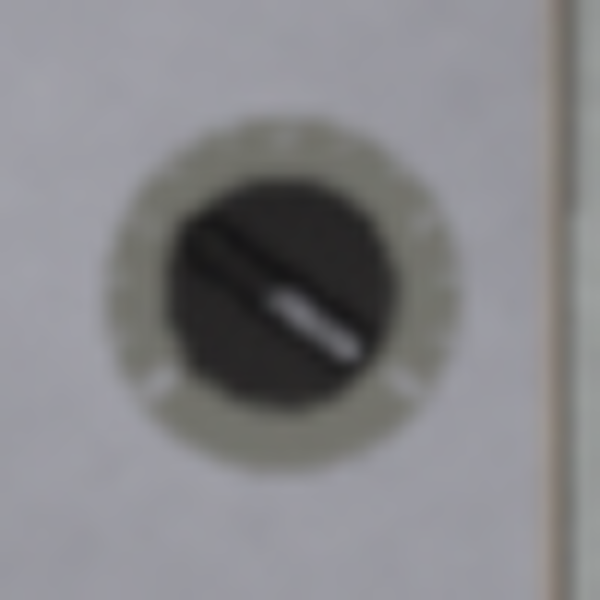

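View pics/s_13.png

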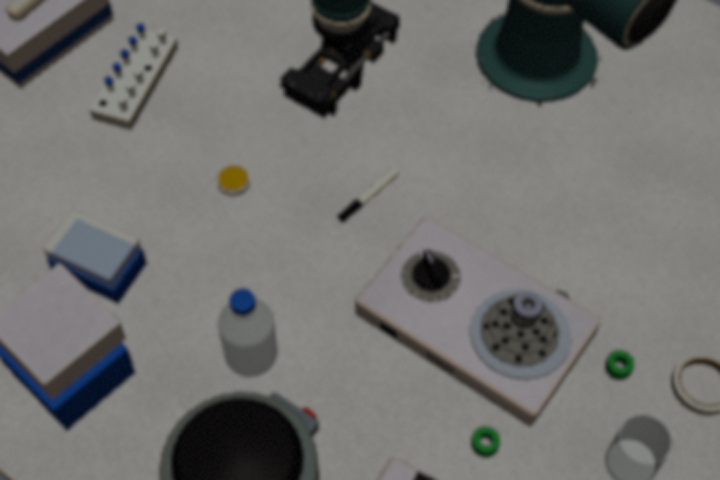

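```bash
python3 -c "
from cell import order;print(order.close_job())"
```

```text
the job is handed in; nothing more can be done
None
```

The job is done and handed in at about 99 s of robot time. I took the steel collar off and stood it on the bench. I then threaded the 112, 94 and 76 mm rings (the 130 mm one was absent), put the collar back and wound the key in two grasps.

**Rings and collar:** both cameras' depth maps showed the flange tops within about 2 mm of 66, 86 and 106 mm, and the collar top within about 1 mm of 145 mm. That is fully home for each.

**Timer key:** the wrist moment jumped at the end of the turn, which is the stop. The pointer then lay on the fully wound mark, at about -126° (some 4.4 rad).

**Bystanders:** they stood where they started in the last scene view, by eye; I did not measure them.

**Disagreements:**
- The scene camera read about 4 mm off in x and y compared with the collar set down at a known place. The top camera was within about 1 mm, so I used the top camera.
- During the first winding grasp my side-force correction moved the tool about 4 mm without easing the force. I dropped the correction for the second grasp. That grasp pulled the tool about 3 mm off, with 5–8 N of side force, but it still wound to the stop.

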